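# Heft the sealed canisters and hold up the one that was packed too heavy

## Robot

A 6-joint arm with a two-finger parallel gripper is mounted at the origin on the work surface. World frame = base frame: x ahead of the robot, y to its left, z up, the work surface at z = 0. Lengths are in mm, angles in rad, forces in N, time in s.
With the tool pointing down it reaches from about 275 to 825 mm from the base axis. Payload 5.2 kg.
Tool frame: the origin (TCP) lies at the very end of the fingers, on their centre line; the grasp point (between the pads) lies 19 mm behind it; z points along the fingers, y is the direction in which the jaws open and shut (so a half turn about z gives the same grasp; the last joint's range is limited). The gripper opens to 93 mm and grips with 3 to 60 N. Pads are 15 mm wide; open, the fingers measure 128 mm over their backs; the gripper's body (75 mm by 188 mm) begins 65 mm behind the grasp point.
Start: joints at [1.073, 0.259, 1.535, -0, 1.348, -0.203], TCP at [159.779, 526.284, 195.853] pointing down, gripper open.
Joint ranges: [-3.14, 3.14], [-0.91, 2.08], [0.19, 2.58], [-1.22, 4.36], [0.22, 2.71], [-3.12, 3.12]. Speed limits (rad/s): [2.57, 2.57, 3.14, 3.14, 3.14, 3.14].

## Interface

Orientations are given as [roll, pitch, yaw] about the fixed x, y, z axes, in that order (R = Rz(yaw) Ry(pitch) Rx(roll)).
In Python, from bench import robot gives the robot as it stands. The module is installed in compiled form; this text tells all that it offers. Calls block until the motion is done:
- robot.move_ptp(position, orientation): joint-space move of the TCP to a pose.
- robot.move_linear(position, ori=None, speed=150, f_stop=None): straight line of the TCP; ori=None keeps the orientation; speed is the mean speed in mm/s. With f_stop (N) it stops when the force on the tool has changed by that much, and returns True; else False.
- robot.move_j(angles): joint-space move.
- robot.move_gripper(opening): opening from 0.0 (shut) to 1.0 (fully open); the grip force is fixed at half the most; returns when the fingers have stopped.
- robot.sleep(seconds).
- robot.inverse_kinematics(position, orientation): joint angles nearest the present ones, or None.
- robot.get_image(name): name is "scene" or "top"; returns a dict with "img" (400x640x3 uint8, blue, green, red), "fovy" (degrees; the focal length in pixels is half the picture's height over the tangent of half this angle, whatever the lens; pixels are square), "cx", "cy" (the principal point, pixels), "k1" (the pictures are not rectified: a ray, as slopes to the right and down, at radius r is drawn at 1 + k1 r^2 times it, then the intrinsics apply), "eye" and "orientation" of the camera in the world. Camera axes: x right, y down, z forward; pixel columns grow to the right and rows downward; lengths in mm; the calibration is good to about 2 mm. A picture is of the moment at which its call begins. There is no depth.
A pose or a line that the arm cannot do raises robot.MotionError and nothing moves.
- robot.hand_in(): hands the job in, once; it reports no verdict.
Readings, each from a call of its own:
- robot.current_t(): time.
- robot.current_qpos(): joint angles.
- robot.current_joint_vel(): joint speeds.
- robot.current_joint_efforts(): joint torques, N m.
- robot.current_tcp_pos(): TCP position.
- robot.current_eef_rot(): TCP orientation.
- robot.current_contact_force(): force on the tool from outside, world axes, zero at the start.
- robot.current_ft_torque(): the same for the moment, N m.
- robot.current_gripper_width(): opening from 0.0 (shut) to 1.0 (fully open).
Only numpy, scipy, OpenCV 4.12 (cv2) and the standard library are available. Lean on these libraries where they do the work, as an engineer would, in place of code of your own. Each camera call takes 0.05 s, during which the arm holds its last target. There are 200 camera calls.

## Task

One of the three identical closed canisters in the packing tray still has a metal tool sealed inside: find it by weight. Heft them one at a time, going from the robot's left to its right, lifting each upright a few centimetres clear of the tray over its own pocket and setting the light ones back (not dropped) into the pocket they came from. Finish while holding the heaviest up in the gripper, upright and still, at least 10 cm above the table, with the other two standing in their pockets and the mug, mallet and tape roll left where they are.

Things in the scene. Friction and masses are not known exactly. Their poses are not given: they have to be found in the camera images.
- tin_a: closed pale-green metal canister, plain cylinder 64 mm across and 110 mm tall, lid fixed on; grip it anywhere on its plain side. Origin: centre of its underside, z up along its axis. It starts upright in one of the tray's pockets (which one varies). 0.24 to 0.81 kg: looks the same as the other two, but one of the three is at least 0.2 kg heavier than either other
- tin_b: closed pale-green metal canister, plain cylinder 64 mm across and 110 mm tall, lid fixed on; grip it anywhere on its plain side. Origin: centre of its underside, z up along its axis. It starts upright in one of the tray's pockets (which one varies). 0.24 to 0.81 kg: looks the same as the other two, but one of the three is at least 0.2 kg heavier than either other
- tin_c: closed pale-green metal canister, plain cylinder 64 mm across and 110 mm tall, lid fixed on; grip it anywhere on its plain side. Origin: centre of its underside, z up along its axis. It starts upright in one of the tray's pockets (which one varies). 0.24 to 0.81 kg: looks the same as the other two, but one of the three is at least 0.2 kg heavier than either other
- tray: grey packing insert, fixed, 124 x 372 mm, 18 mm high; three round pockets 70 mm across, 12 mm deep (floor 6 mm above the table) in a row, at y = +122, 0 and -122 mm in its frame. Origin: centre of its underside, on the table; y along the row, +y end always on the robot's left; x across the row, away from the robot
- mug: bystander: white mug 84 mm across, 90 mm tall, with a handle, standing beyond the tray. Origin: centre of its underside
- mallet: bystander: steel hammer about 220 mm long lying beyond the tray, roughly along the row. Origin: on its underside, handle to its own -x
- tape: bystander: roll of tape lying flat, 90 mm across, 24 mm high, on the robot's side of the tray. Origin: centre of its underside

How it is judged (in metres and radians):
On the way, in this order (a step that is already met when the one before it is completed fails the run):
1. the canister in the robot's left pocket is held clear of the tray, over its pocket (((height (world z) of tin_a above 0.035 m and contact force between tin_a and the fingers above 0.5 N and y of tin_a in the frame of tray between 0.061 and 0.183 m) or (height (world z) of tin_b above 0.035 m and contact force between tin_b and the fingers above 0.5 N and y of tin_b in the frame of tray between 0.061 and 0.183 m) or (height (world z) of tin_c above 0.035 m and contact force between tin_c and the fingers above 0.5 N and y of tin_c in the frame of tray between 0.061 and 0.183 m))), for 0.2 s.
2. the canister in the middle pocket is held clear of the tray, over its pocket (((height (world z) of tin_a above 0.035 m and contact force between tin_a and the fingers above 0.5 N and y of tin_a in the frame of tray between -0.061 and 0.061 m) or (height (world z) of tin_b above 0.035 m and contact force between tin_b and the fingers above 0.5 N and y of tin_b in the frame of tray between -0.061 and 0.061 m) or (height (world z) of tin_c above 0.035 m and contact force between tin_c and the fingers above 0.5 N and y of tin_c in the frame of tray between -0.061 and 0.061 m))), for 0.2 s.
3. the canister in the robot's right pocket is held clear of the tray, over its pocket (((height (world z) of tin_a above 0.035 m and contact force between tin_a and the fingers above 0.5 N and y of tin_a in the frame of tray between -0.183 and -0.061 m) or (height (world z) of tin_b above 0.035 m and contact force between tin_b and the fingers above 0.5 N and y of tin_b in the frame of tray between -0.183 and -0.061 m) or (height (world z) of tin_c above 0.035 m and contact force between tin_c and the fingers above 0.5 N and y of tin_c in the frame of tray between -0.183 and -0.061 m))), for 0.2 s.
At the end, for the whole second after the job is handed in: Heaviest canister held by the fingers alone, underside over 100 mm above the table, within 0.3 rad of upright, below 50 mm/s; the other two (each weighs under 4.7 N on the tray) at rest within 12 mm of where they started and 0.08 rad of upright (((height (world z) of tin_a above 0.1 m and angle between tin_a's own z axis and vertical below 0.3 rad and linear speed of tin_a below 0.05 m/s and contact force between tin_a and the fingers above 2 N and contact force between tin_a and tray below 0.1 N and contact force between tin_a and tin_b below 0.1 N and contact force between tin_a and tin_c below 0.1 N and contact force between tin_a and mug below 0.1 N and contact force between tin_a and mallet below 0.1 N and contact force between tin_a and tape below 0.1 N and contact force between each of tin_b, tin_c and tray below 4.7 N and distance of each of tin_b, tin_c from where it was at the start of the episode below 0.012 m and angle between each of tin_b, tin_c's own z axis and vertical below 0.08 rad and linear speed of each of tin_b, tin_c below 0.02 m/s) or (height (world z) of tin_b above 0.1 m and angle between tin_b's own z axis and vertical below 0.3 rad and linear speed of tin_b below 0.05 m/s and contact force between tin_b and the fingers above 2 N and contact force between tin_b and tray below 0.1 N and contact force between tin_b and tin_a below 0.1 N and contact force between tin_b and tin_c below 0.1 N and contact force between tin_b and mug below 0.1 N and contact force between tin_b and mallet below 0.1 N and contact force between tin_b and tape below 0.1 N and contact force between each of tin_a, tin_c and tray below 4.7 N and distance of each of tin_a, tin_c from where it was at the start of the episode below 0.012 m and angle between each of tin_a, tin_c's own z axis and vertical below 0.08 rad and linear speed of each of tin_a, tin_c below 0.02 m/s) or (height (world z) of tin_c above 0.1 m and angle between tin_c's own z axis and vertical below 0.3 rad and linear speed of tin_c below 0.05 m/s and contact force between tin_c and the fingers above 2 N and contact force between tin_c and tray below 0.1 N and contact force between tin_c and tin_a below 0.1 N and contact force between tin_c and tin_b below 0.1 N and contact force between tin_c and mug below 0.1 N and contact force between tin_c and mallet below 0.1 N and contact force between tin_c and tape below 0.1 N and contact force between each of tin_a, tin_b and tray below 4.7 N and distance of each of tin_a, tin_b from where it was at the start of the episode below 0.012 m and angle between each of tin_a, tin_b's own z axis and vertical below 0.08 rad and linear speed of each of tin_a, tin_b below 0.02 m/s))); the arm keeps its last pose, push and grip.
It fails at once if a bystander is moved by more than 30 mm (distance of any of mug, mallet, tape from where it was at the start of the episode above 0.03 m).
It fails at once if a canister is tipped by more than 0.6 rad (angle between any of tin_a, tin_b, tin_c's own z axis and vertical above 0.6 rad).
It fails at once if a canister is dropped: out of the fingers with its underside more than 35 mm above the table ((height (world z) of tin_a above 0.035 m and contact force between tin_a and the fingers below 0.05 N) or (height (world z) of tin_b above 0.035 m and contact force between tin_b and the fingers below 0.05 N) or (height (world z) of tin_c above 0.035 m and contact force between tin_c and the fingers below 0.05 N)).
It also fails if it takes over 64 s, if anything falls off the work surface, if the arm or the gripper's body presses on something with over 40 N, if the wrist force passes 120 N, or if a joint passes its speed limit or range.

## Working session

There is one attempt and no reset: what is moved stays moved. The work goes in short steps, each a Python script; the robot and the scene stay as the last script left them, time stands still between calls to the robot, and variables do not carry over. Pictures are saved under pics/ and viewed, about 8 in all and at most 12, crops included, and the job is handed in when it is done.

```bash
mkdir -p pics; cat > h.py <<'E'
import numpy as np, cv2
from scipy.spatial.transform import Rotation as R
from bench import robot
def cam(name):
    d=robot.get_image(name); return d
def K(d):
    h,w=d["img"].shape[:2]; f=h/2/np.tan(np.radians(d["fovy"])/2)
    return np.array([[f,0,d["cx"]],[0,f,d["cy"]],[0,0,1.]]), np.array([d["k1"],0,0,0,0.])
def Rw(d):
    o=np.array(d["orientation"],float)
    return o if o.shape==(3,3) else R.from_euler("xyz",o).as_matrix()
def ray(d,uv):
    k,D=K(d); p=cv2.undistortPoints(np.array(uv,float).reshape(-1,1,2),k,D).reshape(-1,2)
    return np.c_[p,np.ones(len(p))]@Rw(d).T
def at_z(d,uv,z):
    r=ray(d,uv); e=np.array(d["eye"],float); return e+r*((z-e[2])/r[:,2])[:,None]
def proj(d,P):
    k,D=K(d); M=Rw(d).T; e=np.array(d["eye"],float)
    return cv2.projectPoints(np.array(P,float).reshape(-1,1,3),cv2.Rodrigues(M)[0],-M@e,k,D)[0].reshape(-1,2)
E
python3 - <<'E'
from h import *
for n in ("scene","top"):
    d=cam(n); cv2.imwrite(f"pics/{n}0.png",d["img"]); print(n,{k:v for k,v in d.items() if k!="img"})
    np.save(f"pics/{n}0.npy",d,allow_pickle=True)
print(robot.current_t(),robot.current_eef_rot(),robot.current_contact_force())
E
```

```text
scene {'fovy': 48.552880726888105, 'cx': 322.3737441323658, 'cy': 202.6531691860347, 'k1': -0.10193755429207826, 'eye': array([1148.53048268, -365.17725463,  647.2212637 ]), 'orientation': array([-2.29542854,  0.00888202,  0.96313858])}
top {'fovy': 56.95634936511823, 'cx': 318.6967337624975, 'cy': 200.442186953961, 'k1': -0.08281271363381265, 'eye': array([508.75420807,  10.95995196, 853.88587272]), 'orientation': array([-3.04600894,  0.01324568, -1.57353975])}
0.1 [-3.13996474e+00 -3.20074673e-04  2.84675708e+00] [-0.29271861 -0.51093638  0.0022483 ]
```

View pics/scene0.png

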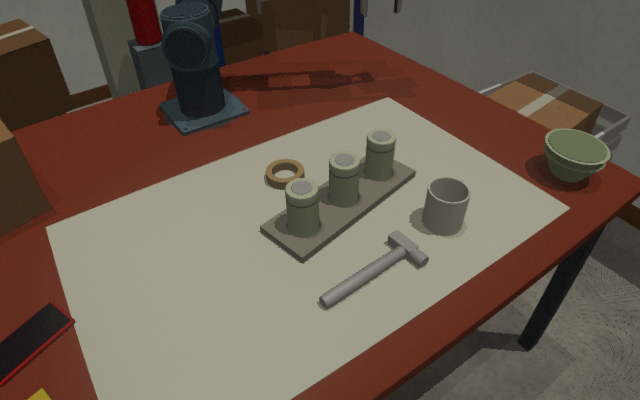

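View pics/top0.png

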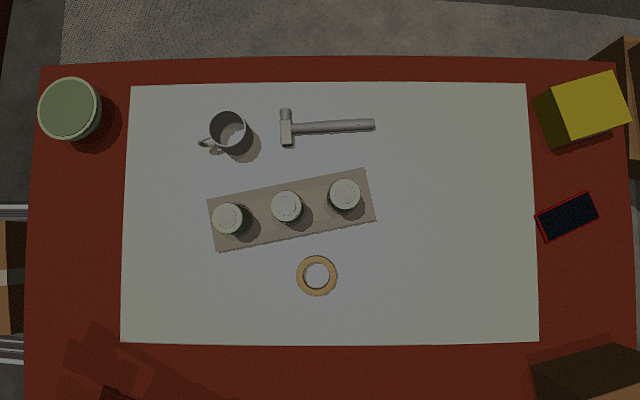

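The two pictures show all the objects. In top, the lids are near (229,218), (287,206) and (345,194), left to right. In scene they are near (380,136), (344,160) and (302,187). The tray is turned by about 0.2 rad. The mug, mallet and tape are clear of it. Next I'll enlarge both crops for exact lid outlines and tray corners.

```bash
python3 - <<'E'
from h import *
a=np.load("pics/top0.npy",allow_pickle=True).item()["img"][160:260,200:385]
b=np.load("pics/scene0.npy",allow_pickle=True).item()["img"][120:260,255:425]
def up(im,s,n,x0,y0):
    o=cv2.resize(im,None,fx=s,fy=s,interpolation=cv2.INTER_CUBIC); o=cv2.convertScaleAbs(o,alpha=1.5)
    for x in range(0,im.shape[1],20): cv2.line(o,(x*s,0),(x*s,6),(0,0,255)); cv2.putText(o,str(x+x0),(x*s,16),0,.35,(0,0,255))
    for y in range(0,im.shape[0],20): cv2.line(o,(0,y*s),(6,y*s),(0,0,255)); cv2.putText(o,str(y+y0),(8,y*s+4),0,.35,(0,0,255))
    cv2.imwrite(n,o)
up(a,4,"pics/topc.png",200,160); up(b,4,"pics/scenec.png",255,120)
E
```

```text
(no output)
```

View pics/topc.png

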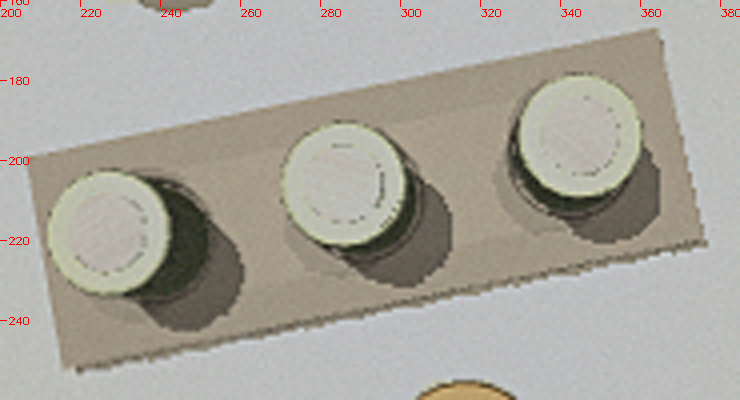

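View pics/scenec.png

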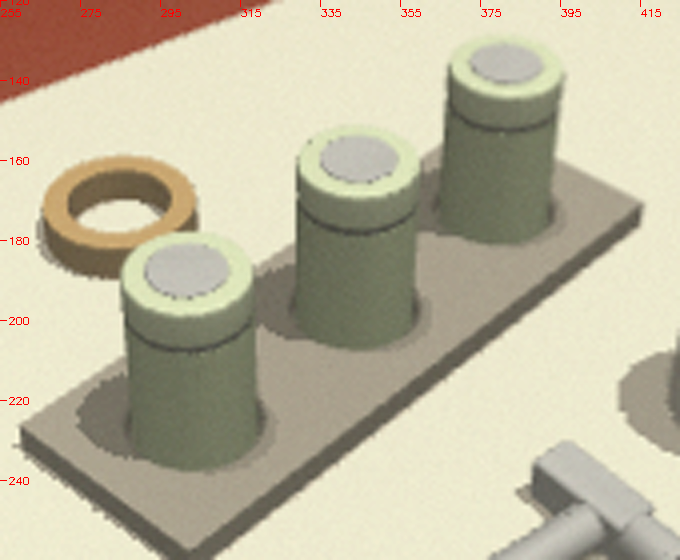

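In the crops the lid centres are, left to right:
- **top:** (227.3,218.1), (286.1,205.9), (344.9,193.6)
- **scene:** (381.3,136.4), (344.3,160.2), (302.1,188.4)

The tray's top-face corners in top are (207,199), (364.4,167.2), (376.6,220.3) and (218.8,251.8).

```bash
python3 - <<'E'
from h import *
T=np.load("pics/top0.npy",allow_pickle=True).item();S=np.load("pics/scene0.npy",allow_pickle=True).item()
def tri(u,v):
    A=np.zeros((3,3));b=np.zeros(3);L=[]
    for d,p in((T,u),(S,v)):
        r=ray(d,[p])[0];r/=np.linalg.norm(r);M=np.eye(3)-np.outer(r,r);A+=M;b+=M@d["eye"];L.append((M,d["eye"]))
    x=np.linalg.solve(A,b);return x,[np.linalg.norm(M@(x-e)) for M,e in L]
for u,v in(((227.3,218.1),(381.3,136.4)),((286.1,205.9),(344.3,160.2)),((344.9,193.6),(302.1,188.4))):
    x,e=tri(u,v);print("lid",x.round(1),np.round(e,1),at_z(T,[u],116)[0].round(1),at_z(S,[v],116)[0].round(1))
c=at_z(T,[(207,199),(364.4,167.2),(376.6,220.3),(218.8,251.4)],18)
print(c.round(1),"sides",[np.linalg.norm(c[i]-c[i-1]).round(1) for i in range(4)])
m=c.mean(0);ax=(c[0]+c[3]-c[1]-c[2])/2;ax/=np.linalg.norm(ax)
for k in(122,0,-122):print("pocket",(m+k*ax).round(1))
print("yaw",np.arctan2(-ax[0],ax[1]))
u=tri((364.4,167.2),(255+190/4,120+548/4));print("corner",u[0].round(1),u[1])
print("tape",at_z(T,[(316.5,275.5)],24).round(0),"mug",at_z(T,[(228,132)],90).round(0),"mallet head",at_z(T,[(286,127)],30).round(0))
E
```

```text
lid [544.7 206.2 112.5] [0.2 0.2] [544.5 205.2 116. ] [548.7 202.7 116. ]
lid [569.   86.5 113. ] [0. 0.] [568.8  86.1 116. ] [572.3  84.  116. ]
lid [593.8 -32.2 112.1] [0.3 0.3] [593.2 -32.3 116. ] [598.  -34.4 116. ]
[[ 593.3  279.4   18. ]
 [ 665.3  -83.4   18. ]
 [ 543.2 -109.3   18. ]
 [ 473.5  249.3   18. ]] sides [np.float64(123.6), np.float64(369.9), np.float64(124.8), np.float64(365.3)]
pocket [545.3 203.7  18. ]
pocket [568.8  84.   18. ]
pocket [592.3 -35.7  18. ]
yaw 0.1939395307335876
corner [665.8 -82.9  17. ] [np.float64(0.7548444107319574), np.float64(0.754844410731961)]
tape [[421.  27.  24.]] mug [[730. 215.  90.]] mallet head [[758.  96.  30.]]
```

The measurements agree. The lids stand at 112–113 mm against 116 mm expected, the tray's top corner at 17 mm against 18 mm, and the sides are close to 124 x 372 mm. The pockets and lids match to within 3 mm. I'll grip across the row, with tool yaw 1.765 or −1.377, and start with the left canister.

```bash
cat >> h.py <<'E'
P=[np.array([545.,205]),np.array([569.,85.3]),np.array([593.,-34])]
def pick_yaw():
    for y in (1.765,-1.377):
        q=robot.inverse_kinematics([*P[0],50],[np.pi,0,y])
        if q is not None and abs(q[5])<2.9: return y
def force(n=10):
    f=[]
    for _ in range(n): f.append(robot.current_contact_force()); robot.sleep(.04)
    return np.mean(f,0)
def heft(i,yaw,dz=60):
    p=P[i]; o=[np.pi,0,yaw]
    print("touch",robot.move_linear([*p,50],speed=120,f_stop=8)); 
    f0=force(); robot.move_gripper(0.0); print("width",robot.current_gripper_width()*93)
    robot.move_linear([*p,50+dz],speed=60); robot.sleep(.4); f1=force(15)
    print("heft",i,"fz",f0.round(2),f1.round(2),"diff",(f1-f0).round(2),"t",robot.current_t())
E
python3 - <<'E'
from h import *
y=pick_yaw();print("yaw",y)
for p in P:
  for z in(50,180):
    print(np.round(robot.inverse_kinematics([*p,z],[np.pi,0,y]),2))
robot.move_ptp([*P[0],180],[np.pi,0,y]); print(robot.current_t(),robot.current_tcp_pos())
heft(0,y)
d=cam("scene"); cv2.imwrite("pics/lift0.png",d["img"][60:260,200:520].repeat(2,0).repeat(2,1))
E
```

```text
yaw 1.765
[ 0.17  0.45  1.64 -0.    1.05 -0.03]
[ 0.17  0.33  1.48 -0.    1.33 -0.03]
[-0.04  0.44  1.66 -0.    1.04 -0.24]
[-0.04  0.31  1.5   0.    1.33 -0.24]
[-0.24  0.47  1.61  0.    1.06 -0.44]
[-0.24  0.35  1.45  0.    1.34 -0.44]
1.925 [544.47708184 206.04206406 180.12349606]
touch False
width 63.73083754417885
heft 0 fz [-0.11 -0.19  0.34] [-0.08  0.09 -3.65] diff [ 0.03  0.28 -3.99] t 6.325
```

View pics/lift0.png

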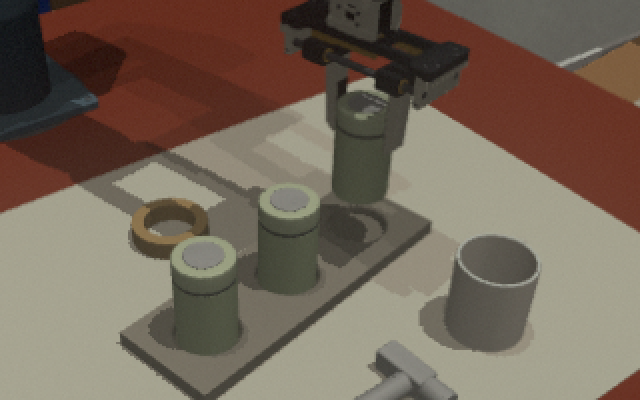

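The picture shows the left canister upright in the fingers over its pocket, with its underside near crop (360,200). It weighs about 4.0 N. I'll set it back, checking the depth before I release, then heft the middle one.

```bash
cat >> h.py <<'E'
def putback(i,yaw):
    p=P[i]
    robot.move_linear([*p,66],speed=60)
    s=robot.move_linear([*p,50],speed=25,f_stop=6); z=robot.current_tcp_pos()[2]; print("down",s,z,robot.current_contact_force().round(1))
    if z>54: print("NOT SEATED"); return False
    robot.move_gripper(1.0); robot.move_linear([*p,150],speed=150); print("t",robot.current_t()); return True
E
python3 - <<'E'
from h import *
y=1.765
if putback(0,y):
    robot.move_linear([*P[1],150],speed=150); heft(1,y)
E
```

```text
down True 49.88454404858039 [ 0.1 -0.   5.9]
t 9.4083
touch False
width 63.59273467941295
heft 1 fz [-0.06 -0.07 -0.07] [ 0.22  0.12 -7.27] diff [ 0.29  0.19 -7.21] t 14.5333
```

The left one weighs 4.0 N and the middle one 7.2 N. I still have to heft the right one, so the middle one goes back down first.

```bash
python3 - <<'E'
from h import *
y=1.765
if putback(1,y):
    robot.move_linear([*P[2],150],speed=150); heft(2,y)
    d=cam("scene"); cv2.imwrite("pics/lift2.png",d["img"][60:260,200:520].repeat(2,0).repeat(2,1))
E
```

```text
down True 49.89302971310078 [-0.3 -0.8  7.9]
t 17.575
touch False
width 63.990724685505135
heft 2 fz [-0.18 -0.08  0.12] [-0.09  0.13 -2.3 ] diff [ 0.1   0.21 -2.42] t 22.6917
```

View pics/lift2.png

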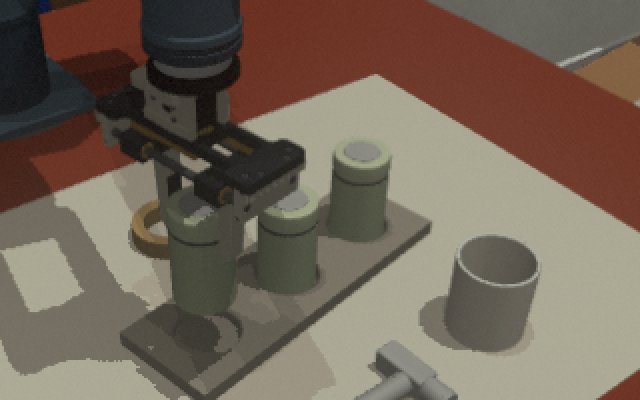

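The picture shows the left and middle canisters standing in their pockets and the right one held upright over its own. The weights are 4.0, 7.2 and 2.4 N, so the middle one is the heaviest. I'll set the right one back and lift the middle one to about 150 mm underside height.

```bash
python3 - <<'E'
from h import *
y=1.765
if putback(2,y):
    robot.move_linear([*P[1],150],speed=150); heft(1,y)
    robot.move_linear([*P[1],194],speed=60); robot.sleep(1.)
    print(robot.current_tcp_pos(),robot.current_gripper_width()*93,force().round(2),np.abs(robot.current_joint_vel()).max(),robot.current_t())
    T=np.load("pics/top0.npy",allow_pickle=True).item(); 
    a=cam("scene")["img"][60:260,200:520]; b=cam("top")["img"]
    cv2.imwrite("pics/end.png",cv2.resize(np.vstack([a,b[90:290,160:480]]),None,fx=1.5,fy=1.5))
E
```

```text
down True 50.060128514612884 [-0.5  0.4  4.3]
t 25.7583
touch False
width 63.689738279456506
heft 1 fz [ 0.08 -0.03 -0.06] [-0.29  0.01 -6.94] diff [-0.38  0.04 -6.88] t 30.875
[569.00063542  85.29910775 193.99511324] 63.582221407783045 [ 0.2  -0.15 -7.04] 0.0028933726773354342 33.8417
```

View pics/end.png

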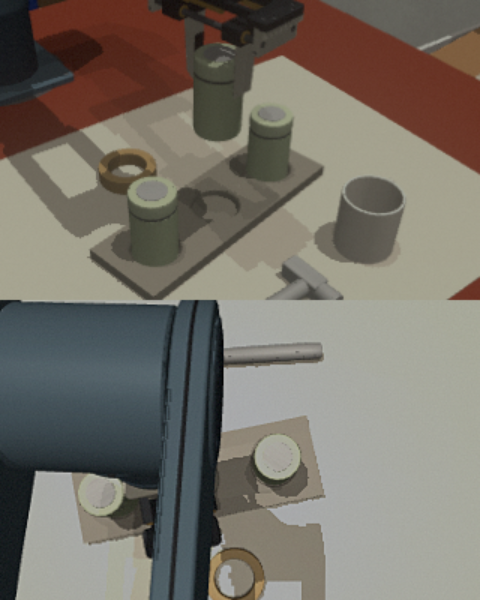

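The middle canister is held upright about 150 mm above the table. Its underside is at crop (218,135), well clear of the empty pocket at (217,205). The other two stand in their pockets, and the mug, mallet and tape look unmoved.

```bash
python3 -c "
from h import *
robot.hand_in(); print(robot.current_t())"
```

```text
the job is handed in; nothing more can be done
the job is handed in; nothing more can be done
```

The heaviest canister is the middle one, and I handed the job in with it held up in the gripper, at about 34 s of the 64 s allowed. I hefted left, middle, then right, each over its own pocket. They weighed about 4.0, 7.2 and 2.4 N (0.41, 0.73 and 0.25 kg).

- **Setting back:** Each canister met the pocket floor at its original height, within 0.2 mm, before I released it. The middle one then weighed 6.9–7.0 N on the second lift, which agrees with the first.
- **Final hold:** The middle canister was upright and still, with its underside about 150 mm above the table by the lift height. The grip opening read 63.6 mm and joint speeds were under 0.003 rad/s.
- **Other objects:** The last picture showed the other two canisters standing in their pockets and the mug, mallet and tape unmoved. I checked these by eye only. The arm hid much of that last top view.
- **Disagreements:** The lids measured 3–4 mm lower than the text's 116 mm, and lid and pocket positions differed by up to 3 mm along the row. I gripped at about the mean of the two. No checks failed, but the hand-in gives no verdict.

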